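# Weigh a transformer on the sprung hook scale

## Robot

A 7-joint arm with a two-finger parallel gripper is mounted at the origin on the work surface. World frame = base frame: x ahead of the robot, y to its left, z up, the work surface at z = 0. Lengths are in m, angles in rad, forces in N, time in s.
With the tool pointing down it reaches from about 0.4 to 0.875 m from the base axis. Payload 6.5 kg.
Tool frame: the origin (TCP) lies midway between the tips of the shut fingers; the grasp point (between the pads) lies 19 mm behind it; z points along the fingers, y is the direction in which the jaws open and shut (so a half turn about z gives the same grasp; the last joint's range is limited). The gripper opens to 88 mm and grips with 3 to 60 N. Pads are 18 mm wide; open, the fingers measure 123 mm over their backs; the gripper's body (75 mm by 187 mm) begins 45 mm behind the grasp point.
Start: joints at [1.194, 0.536, -0.004, 1.538, 0.003, 1.067, -0.071], TCP at [0.199, -0.619, 0.239] pointing down, gripper open.
Joint ranges: [-2.7, 2.7], [-0.37, 2.16], [-1.27, 1.26], [0.24, 2.4], [-1.31, 4.45], [0.19, 1.91], [-2.76, 2.76]. Speed limits (rad/s): [2.39, 2.39, 3.14, 3.14, 3.14, 3.14, 3.14].

## Interface

Orientations are given as [roll, pitch, yaw] about the fixed x, y, z axes, in that order (R = Rz(yaw) Ry(pitch) Rx(roll)).
In Python, from workcell import ctrl gives the robot as it stands.
- The arm moves only by the shell command python3 -m inch 'ROWS'. ROWS is a JSON object of lists of equal length, an entry for each row: "delta_rot": the turn, a rotation vector about the tool's x, y, z in rad, a list of three; "delta_pos": the shift along the tool's x, y, z in mm, a list of three; "fingers": the gripper's target within -1 to 1 (shut at 1, half-way at 0, fully open at -1). A call has 1 to 5 rows; each row is the pose to reach, as a shift and turn from the pose commanded when the call began, along the tool's axes at that moment; what a row does not reach only later rows make up. A row lasts 1/12 s, in which the tool goes at most 41.7 mm and 7.16 degrees, less where a joint would pass 70% of its speed; a pose out of reach is approached as far as the arm can. A call with a gripper value outside its range is refused whole. The fingers move at their own pace and stop on an object; the grip force is fixed at half the most. Time passes only in rows, so rows that repeat a pose let the fingers close. It gives the time, the measured TCP pose, the force and the opening at its end, in the units of the state.
- ctrl.observe(): the state, without advancing time (a new reading comes with each control period).
- ctrl.camera(name): name is "scene" or "top" or "wrist"; returns a dict with "image" (400x640x3 uint8, blue, green, red), "z_map" (400x640 float32, m along the optical axis (not along the pixel's ray), 0 where there is no reading), "camera_matrix" (3x3 intrinsics, pixels), "rvec" (rotation vector, rad) and "tvec" (3), from world to camera coordinates, as OpenCV has them. Camera axes: x right, y down, z forward; pixel columns grow to the right and rows downward; lengths in m; the calibration is good to about 2 mm. A picture is of the moment at which its call begins.
- ctrl.job_done(): hands the job in, once; it reports no verdict.
The state is a dict: "clock": time; "joint_pos": joint angles; "joint_vel": joint speeds; "effort": joint torques, N m; "tool_pos": TCP position; "tcp_rot": TCP orientation; "force": force on the tool from outside, world axes, zero at the start; "wrist_torque": the same for the moment, N m; "width": finger opening in m.
Only numpy, scipy, OpenCV 4.12 (cv2) and the standard library are available. Lean on these libraries where they do the work, as an engineer would, in place of code of your own. Each camera call takes 0.05 s, during which the arm holds its last target. There are 200 camera calls.

## Task

Weigh the transformer: hang it by its bail in the seat of the sprung hook, easing it down slowly until the hook carries its whole weight before you let go, so that the hook neither jerks down nor springs back and is not pulled to the bottom of its travel. Wait until the hook has stopped moving, then press the blue hold button on the readout fully down for a moment and let it come up again, leaving the transformer hanging still. Leave everything else on the bench where it is.

Things in the scene. Friction and masses are not known exactly. Their poses are not given: they have to be found in the camera images.
- grip_tab (a point): Grip point on the transformer: a red tab, 14 (x) x 18 (y) mm, 38 mm tall, upright on the peak of the wire bail. Point on the tab's axis, 124 mm above the transformer's underside, 15 mm below the tab's top, 23 mm above its foot. Axes: the transformer's, z up, y along the bail. Fingers closing along y stay clear of the hook.
- bail_top (a point): Underside of the bail's peak, 28 mm below grip_tab on the same axis: it must come to rest in the hook's seat. The bail is a gabled arch of 6 mm wire in the transformer's y-z plane, legs at y = +-29 to 31 mm, 48 mm free between core and peak. The hook passes under the peak along the transformer's x, either way round.
- hook_seat (a point): Top of the 8 mm hook wire at the lowest point of its trough, where the bail rests; moves with the hook; 219 mm above the table unloaded. x points from the open end to the column, y across, z up. Upturned tip 21 mm to -x, its top 16 mm above this point; to +x it climbs 12 mm by 34 mm, runs level, cranks 60 mm to +y between 50 and 95 mm, and ends in an orange carriage.
- scale (a joint): Dip of the hook in m: 0 unloaded (top stop), growing downward, 0.11 at the bottom stop. Spring 70 N/m, 0.2 N preload, lightly damped: the transformer's weight alone dips it by up to 90 mm, as heavy as it is; it rings 2 to 3 s if let go badly. It is delicate: never faster than 0.06 m/s up or down, never dipped beyond 0.1 m, never loaded over 15 N.
- transformer: The transformer: dark steel core, yellow winding, red tab on a wire bail; 70 x 70 mm, core 48 mm tall, 139 mm with tab; up to 0.65 kg, widely different each time. Starts standing on the table. Origin at the centre of its underside, axes as grip_tab.
- stand: The fixed stand; origin on the table right under hook_seat, same axes. The hook's carriage rides on an upright 30 mm column (front face 140 mm to +x and 60 mm to +y of the seat, top 280 mm above the table); the carriage's front is 122 mm to +x. The foot, 12 mm thick, starts 60 mm to +x. The stand is fixed to the table.
- hold_button_top (a point): Top centre of the blue round button (28 mm across, upright travel) on a grey readout box (85 by 110 mm, 35 mm tall, fixed to the table) beside the scale; z up; the readout's y is its long side. The button is 20 mm from the box's middle towards -x, the display on the other side.
- hold_button (a joint): Travel of the hold button in m: 0 up, 0.006 fully down, which takes about 5 N; springs back up when let go.
- spare_core: a bystander transformer without bail, orange winding, 62 x 44 x 42 mm; leave it alone. Origin at its underside's centre.
- meter: a bystander black multimeter lying flat, 130 x 75 x 39 mm; leave it alone. Origin at its underside's centre.
- cap_can: a bystander blue capacitor can standing, 25 mm across, 42 mm tall; leave it alone. Origin at its underside's centre.
- jar: a bystander amber jar, 56 mm across, 60 mm tall; leave it alone. Origin at its underside's centre.
- driver: a bystander yellow screwdriver lying down, 160 mm long; leave it alone. Origin at its underside's centre.
- dial_knob: a bystander black control knob, 32 mm across, 19 mm tall; leave it alone. Origin at its underside's centre.
- dish: a bystander white dish, 80 mm across, 25 mm tall; leave it alone. Origin at its underside's centre.
Not all that is in view belongs to the job. Leave any pink look-alike of the part that bears hold_button_top alone.

How it is judged:
By the outcome, as a careful person would: the job done as asked, in the order asked, and still so for the second after the job is handed in, with the robot touching nothing.
It also fails if it takes over 72 s, if anything falls off the work surface, if the arm or the gripper's body presses on something with over 40 N, if the wrist force passes 120 N, or if a joint passes its speed limit or range.

## Working session

There is one attempt and no reset: what is moved stays moved. The work goes in short steps, Python scripts to look and compute and a shell command to move; the robot and the scene stay as the last step left them, time stands still between calls to the robot, and variables do not carry over. Pictures are saved under pics/ and viewed, about 8 in all and at most 12, crops included, and the job is handed in when it is done.

```bash
ls; mkdir -p pics; cat > h.py <<'E'
import numpy as np, cv2
from workcell import ctrl
def cam(n):
    d=ctrl.camera(n); R=cv2.Rodrigues(np.array(d["rvec"],float))[0]; t=np.array(d["tvec"],float).ravel()
    K=np.array(d["camera_matrix"]); z=d["z_map"]
    v,u=np.mgrid[0:z.shape[0],0:z.shape[1]]
    c=np.stack([(u-K[0,2])/K[0,0]*z,(v-K[1,2])/K[1,1]*z,z],-1)
    d["P"]=(c-t)@R; d["P"][z==0]=np.nan; d["R"]=R; d["t"]=t; d["K"]=K
    return d
E
python3 - <<'E'
from h import *
s=ctrl.observe(); print({k:np.round(v,3) for k,v in s.items()})
a=[]
for n in("scene","top"):
    d=cam(n); np.savez(n,P=d["P"],im=d["image"],K=d["K"],R=d["R"],t=d["t"]); cv2.imwrite(f"pics/{n}0.png",d["image"]); print(n,-d["R"].T@d["t"])
E
```

```text
pics
{'clock': np.float64(0.0), 'joint_pos': array([ 1.194,  0.537, -0.004,  1.539,  0.003,  1.067, -0.071]), 'joint_vel': array([0.001, 0.003, 0.   , 0.001, 0.   , 0.001, 0.001]), 'effort': array([-2.0000e-03, -5.7099e+01,  9.9000e-01, -2.5161e+01, -5.6000e-02,
        1.8000e-02,  0.0000e+00]), 'tool_pos': array([ 0.199, -0.618,  0.238]), 'tcp_rot': array([-3.14 ,  0.   ,  0.311]), 'force': array([ 0.772, -0.302,  0.48 ]), 'wrist_torque': array([ 0.046, -0.036, -0.009]), 'width': np.float64(0.088)}
scene [0.95351225 0.62499427 1.24722078]
top [0.3478063  0.00794662 1.40791353]
```

View pics/scene0.png

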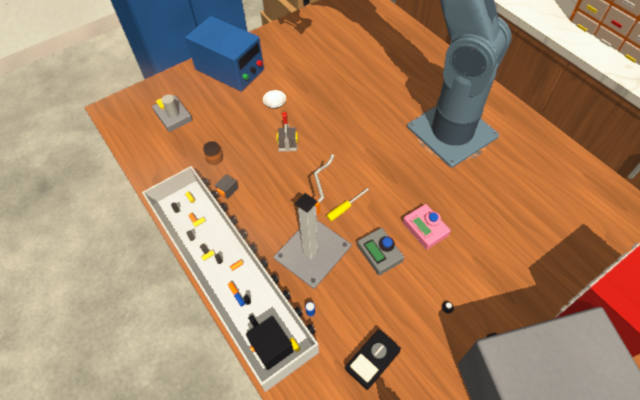

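View pics/top0.png

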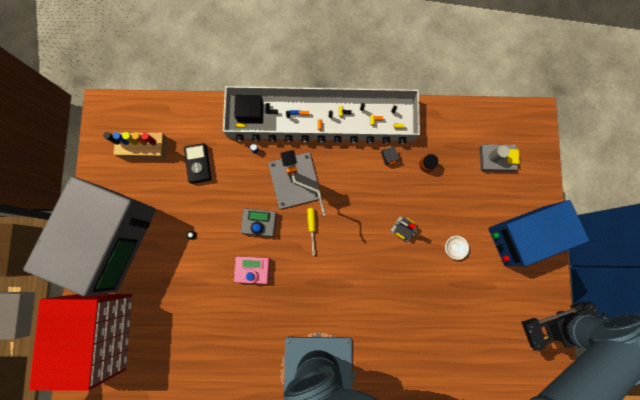

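The scene view shows the transformer at about (287,135), the hook tip at (332,157), the column at (307,205), the grey readout's button at (387,243) and the pink look-alike at (427,225). In the top view the transformer is at (406,230), the hook tip at (323,213), the carriage at (291,168) and the grey readout's button at (257,228).

```bash
python3 - <<'E'
from h import *
for n in("scene","top"):
    f=np.load(n+".npz"); im=f["im"];P=f["P"]; hsv=cv2.cvtColor(im,cv2.COLOR_BGR2HSV); H,S,V=hsv[...,0].astype(int),hsv[...,1],hsv[...,2]
    x,y,z=P[...,0],P[...,1],P[...,2]
    reg=lambda r:np.s_[r[1]:r[3],r[0]:r[2]]
    def rep(m,box,nm):
        k=np.zeros_like(m);k[reg(box)]=m[reg(box)]
        q=P[k]; v,u=np.nonzero(k); print(n,nm,k.sum(),np.nanmedian(q,0).round(4),np.nanmin(q,0).round(3),np.nanmax(q,0).round(3),u.mean().round(1),v.mean().round(1)); return k
    tb=(265,100,310,160) if n=="scene" else (380,205,440,255)
    hb=(290,145,345,225) if n=="scene" else (275,145,335,220)
    bb=(355,225,405,275) if n=="scene" else (238,205,278,240)
    rep(((H<6)|(H>174))&(S>150)&(V>70),tb,"tab")
    rep((H>20)&(H<35)&(S>150),tb,"yellow")
    rep((H>105)&(H<125)&(S>150),bb,"button")
    k=rep((z>.03)&(z<.06),tb,"core")
    r=cv2.minAreaRect(np.float32(P[k][:,:2])); print("core rect",r)
    k=rep((z>.20)&(z<.25)&(S<90),hb,"hookwire")
    q=P[k]; q=q[np.argsort(q[:,0])]; print(q[::max(1,len(q)//22)].round(3).tolist())
    k=rep((z>.025)&(z<.05),bb,"box"); print("box rect",cv2.minAreaRect(np.float32(P[k][:,:2])))
    k=rep((z>.008)&(z<.02),(260,200,360,290) if n=="scene" else (262,145,325,215),"foot"); print("foot rect",cv2.minAreaRect(np.float32(P[k][:,:2])))
    k=rep((z>.27)&(z<.3),hb,"coltop"); print(cv2.minAreaRect(np.float32(P[k][:,:2])))
t=cv2.imread("pics/top0.png");s=cv2.imread("pics/scene0.png")
cr=[cv2.resize(c,(400,400),interpolation=cv2.INTER_CUBIC) for c in (t[205:255,380:430],t[145:225,262:342],)]
cv2.imwrite("pics/c1.png",np.hstack(cr))
E
```

```text
scene tab 48 [ 0.4717 -0.2812  0.1278] [ 0.462 -0.293  0.1  ] [ 0.48  -0.274  0.14 ] 284.4 117.5
scene yellow 47 [ 0.4531 -0.2732  0.0367] [ 0.437 -0.309  0.014] [ 0.505 -0.254  0.049] 288.4 136.7
scene button 75 [0.4641 0.2106 0.0555] [0.449 0.197 0.044] [0.476 0.222 0.061] 386.9 241.8
scene core 296 [ 0.4714 -0.28    0.0457] [ 0.409 -0.423  0.03 ] [ 0.507 -0.247  0.058] 286.3 134.4
core rect ((0.4419436454772949, -0.3336338400840759), (0.1796163022518158, 0.0690697431564331), 60.114707946777344)
scene hookwire 329 [0.6253 0.0857 0.2281] [ 0.488 -0.012  0.201] [0.66  0.111 0.25 ] 313.7 197.8
[[0.488, -0.007, 0.235], [0.496, -0.009, 0.226], [0.51, -0.003, 0.217], [0.528, -0.001, 0.224], [0.544, 0.004, 0.231], [0.557, 0.004, 0.228], [0.563, 0.031, 0.228], [0.569, 0.043, 0.229], [0.575, 0.047, 0.23], [0.58, 0.059, 0.23], [0.586, 0.072, 0.23], [0.598, 0.08, 0.233], [0.627, 0.103, 0.215], [0.632, 0.107, 0.22], [0.637, 0.106, 0.248], [0.641, 0.106, 0.228], [0.646, 0.109, 0.227], [0.65, 0.109, 0.203], [0.653, 0.111, 0.218], [0.655, 0.105, 0.231], [0.656, 0.096, 0.21], [0.657, 0.093, 0.24],
[... 1689 characters left out ...]
 [0.594, 0.08, 0.231], [0.599, 0.077, 0.234], [0.611, 0.069, 0.224], [0.625, 0.089, 0.239]]
top box 768 [0.4831 0.2    0.037 ] [0.434 0.147 0.026] [0.527 0.261 0.05 ] 258.6 221.7
box rect ((0.4802370071411133, 0.20414221286773682), (0.10961592197418213, 0.08465427905321121), 85.01879119873047)
top foot 1620 [0.6199 0.0818 0.0127] [ 0.511 -0.002  0.008] [0.756 0.202 0.02 ] 294.6 181.8
foot rect ((0.6325604915618896, 0.09919280558824539), (0.244481161236763, 0.20466026663780212), 0.8440700769424438)
top coltop 198 [0.6381 0.09   0.2808] [0.617 0.067 0.272] [0.662 0.113 0.287] 288.7 157.7
((0.6394637227058411, 0.09084346145391464), (0.04036419838666916, 0.03966221213340759), 15.250312805175781)
```

View pics/c1.png

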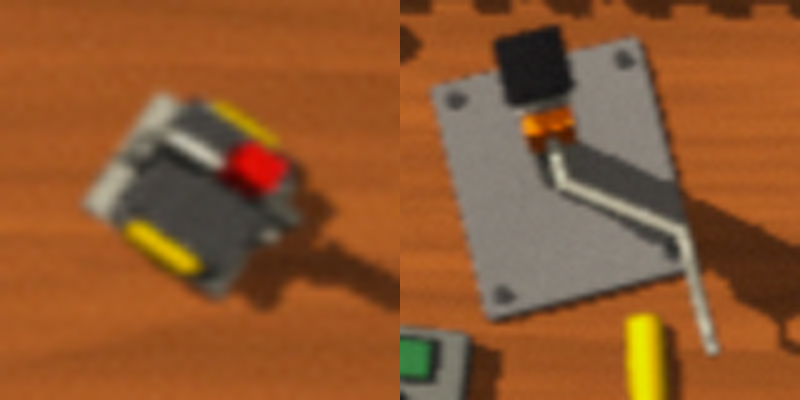

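The left crop shows the transformer's red tab at (255,165), with the bail running upper-left to lower-right and the yellow windings on either side. The right crop shows the hook tip at (712,350), its crank from (685,232) to (560,185), and the column cap at (533,65). The stand's yaw is about 14°.

```bash
cat >> h.py <<'E'
from scipy.spatial.transform import Rotation as Ro
def goto(x,y,z,yaw):
    s=ctrl.observe(); R=Ro.from_euler('xyz',s["tcp_rot"]); T=Ro.from_euler('xyz',[np.pi,0,yaw])
    p=np.array(s["tool_pos"]); dw=np.array([x,y,z])-p
    print("t",round(float(s["clock"]),2),"tcp",p.round(4),"rpy",np.round(s["tcp_rot"],3),"F",np.round(s["force"],2),"w",round(float(s["width"]),4))
    print(" dpos mm",(R.inv().apply(dw)*1000).round(1),"drot",(R.inv()*T).as_rotvec().round(4))
E
python3 - <<'E'
from h import *
for n,(b,d) in {"top":((488,200,590,268),(300,200,322,260)),"scene":((185,15,265,90),(325,185,372,222))}.items():
    f=np.load(n+".npz");P=f["P"];im=f["im"]
    q=P[b[1]:b[3],b[0]:b[2]]; q=q[q[...,2]>.03]; print(n,"box",q.min(0),q.max(0))
    hsv=cv2.cvtColor(im,cv2.COLOR_BGR2HSV); m=(abs(hsv[...,0].astype(int)-27)<6)&(hsv[...,1]>170)
    k=np.zeros_like(m);k[d[1]:d[3],d[0]:d[2]]=m[d[1]:d[3],d[0]:d[2]]; print("driver",P[k].min(0),P[k].max(0))
f=np.load("top.npz");P=f["P"];im=f["im"];hsv=cv2.cvtColor(im,cv2.COLOR_BGR2HSV)
m=(abs(hsv[...,0].astype(int)-27)<8)&(hsv[...,1]>130); k=np.zeros_like(m);k[205:255,380:430]=m[205:255,380:430]
n,l,_,c=cv2.connectedComponentsWithStats(k.astype(np.uint8))
for i in range(1,n): print(P[l==i].mean(0).round(4),(l==i).sum())
goto(.468,-.284,.30,-.63)
E
```

```text
top box [ 0.34852128 -0.82766922  0.03038628] [ 0.55098941 -0.56952642  0.16434248]
driver [ 0.4529961   0.01832017 -0.00563022] [0.53390041 0.04384318 0.03183631]
scene box [ 0.34923565 -0.82529922  0.03010209] [ 0.55858064 -0.5620475   0.16244425]
driver [ 0.45471996  0.01994098 -0.00433484] [0.53690968 0.04400847 0.03148943]
[ 0.4941 -0.2995  0.043 ] 14
[ 0.4409 -0.269   0.0359] 36
t 0.1 tcp [ 0.1986 -0.6184  0.2379] rpy [-3.14   0.     0.311] F [-0.66 -0.12  0.17] w 0.0879
 dpos mm [ 358.8 -236.   -61.8] drot [-1.300e-03  9.000e-04  9.409e-01]
```

```bash
python3 -m inch '{"delta_pos":[[0,0,-60],[60,-40,-62],[95,-62,-62],[130,-85,-62],[165,-108,-62]],"delta_rot":[[0,0,0.1],[0,0,0.2],[0,0,0.32],[0,0,0.44],[0,0,0.56]],"fingers":[-1,-1,-1,-1,-1]}'; python3 -c "
from h import *
goto(.468,-.284,.30,-.52)"
```

```text
clock: 0.52
tool_pos: [0.3029, -0.49, 0.3003]
tcp_rot: [3.141, -0.001, -0.253]
force: [0.6, 0.8, -0.5]
width: 0.0882
t 0.52 tcp [ 0.3029 -0.49    0.3003] rpy [ 3.141e+00 -1.000e-03 -2.530e-01] F [ 0.61  0.8  -0.46] w 0.0882
 dpos mm [ 108.3 -240.8    0.3] drot [ 1.000e-04 -7.000e-04  2.669e-01]
```

```bash
python3 -m inch '{"delta_pos":[[15,-35,0],[31,-69,0],[47,-104,0],[62,-138,0],[78,-173,0]],"delta_rot":[[0,0,0.06],[0,0,0.12],[0,0,0.18],[0,0,0.24],[0,0,0.267]],"fingers":[-1,-1,-1,-1,-1]}'; python3 -c "
from h import *
goto(.468,-.284,.30,-.52)"
```

```text
clock: 0.93
tool_pos: [0.4202, -0.3412, 0.2997]
tcp_rot: [3.141, 0.001, -0.517]
force: [-0.4, -0.6, -0.3]
width: 0.088
t 0.93 tcp [ 0.4202 -0.3412  0.2997] rpy [ 3.141e+00  1.000e-03 -5.170e-01] F [-0.36 -0.57 -0.29] w 0.088
 dpos mm [ 13.3 -73.3  -0.3] drot [0.0002 0.0006 0.0028]
```

```bash
python3 -m inch '{"delta_pos":[[7,-36,0],[13,-70,0],[13,-73,0],[13,-73,0],[13,-73,0]],"delta_rot":[[0,0,0],[0,0,0],[0,0,0],[0,0,0],[0,0,0]],"fingers":[-1,-1,-1,-1,-1]}'; python3 - <<'E'
from h import *
goto(.468,-.284,.142,-.52)
d=cam("wrist"); im=d["image"]; cv2.imwrite("pics/w1.png",im); P=d["P"]; print("cam",-d["R"].T@d["t"])
hsv=cv2.cvtColor(im,cv2.COLOR_BGR2HSV); H=hsv[...,0].astype(int)
m=((H<6)|(H>174))&(hsv[...,1]>150)&(hsv[...,2]>60)
q=P[m]; q=q[(q[:,2]>.09)&(q[:,2]<.15)]; t=q[q[:,2]>.135]; print("tab",len(q),len(t),np.median(q,0),t.mean(0),cv2.minAreaRect(np.float32(t[:,:2]*1000)))
k=(P[...,2]>.040)&(P[...,2]<.054)&(abs(P[...,0]-.468)<.07)&(abs(P[...,1]+.284)<.07)
print("core",cv2.minAreaRect(np.float32(P[k][:,:2]*1000)),P[k].mean(0))
k=(P[...,2]>.075)&(P[...,2]<.098)&(abs(P[...,0]-.468)<.07)&(abs(P[...,1]+.284)<.07)&~m
q=P[k]; print("bail",len(q)); 
if len(q)>5: print(cv2.fitLine(np.float32(q[:,:2]),cv2.DIST_HUBER,0,.01,.01).ravel())
E
```

```text
clock: 1.35
tool_pos: [0.4663, -0.2861, 0.2996]
tcp_rot: [3.141, 0.001, -0.514]
force: [-1.0, -0.3, -0.0]
width: 0.0886
t 1.35 tcp [ 0.4663 -0.2861  0.2996] rpy [ 3.141e+00  1.000e-03 -5.140e-01] F [-1.05 -0.29 -0.02] w 0.0886
 dpos mm [  0.6  -2.8 157.6] drot [0.0008 0.0009 0.0062]
cam [ 0.52627808 -0.31911958  0.44564115]
tab 405 306 [ 0.46884386 -0.2861839   0.13844442] [ 0.46728975 -0.28548286  0.13868829] ((467.0150146484375, -285.273681640625), (17.58255386352539, 13.448845863342285), 55.76629638671875)
core ((466.7278137207031, -285.7500305175781), (65.31892395019531, 61.6523323059082), 63.86311721801758) [ 0.47234797 -0.28843853  0.04777503]
bail 268
[ 0.5592588   0.8289931   0.47304896 -0.27749166]
```

View pics/w1.png

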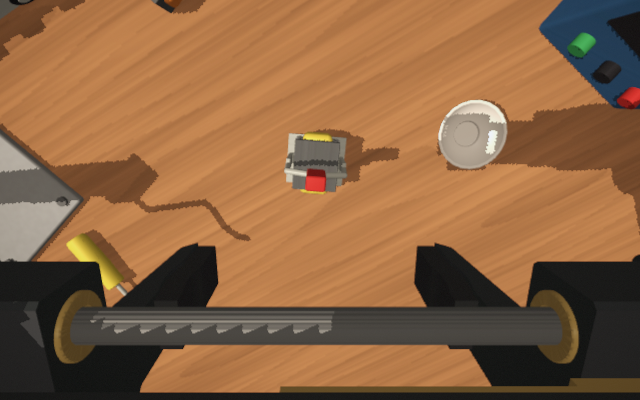

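The wrist view shows the tab at (316,180), with the bail roughly along the image rows. The tab axis is at (0.467, -0.285) and the bail direction is about 56°, so the grasp yaw is about -0.597.

```bash
python3 -m inch '{"delta_pos":[[0,0,30],[0,-1,70],[0,-1,105],[0,-1,130],[0,-1,130]],"delta_rot":[[0,0,0.083],[0,0,0.083],[0,0,0.083],[0,0,0.083],[0,0,0.083]],"fingers":[-1,-1,-1,-1,-1]}';  python3 -c "
from h import *
goto(.467,-.2854,.105,-.597)"
```

```text
clock: 1.82
tool_pos: [0.4629, -0.2847, 0.1651]
tcp_rot: [3.14, 0.009, -0.6]
force: [-1.5, 1.0, -0.1]
width: 0.0876
t 1.82 tcp [ 0.4629 -0.2847  0.1651] rpy [ 3.14   0.009 -0.6  ] F [-1.5   0.96 -0.09] w 0.0876
 dpos mm [ 4.3 -1.8 60.1] drot [ 0.002   0.0093 -0.0025]
```

```bash
python3 -m inch '{"delta_pos":[[0,0,0],[1,-1,20],[1,-1,40],[1,-1,60],[1,-1,60]],"delta_rot":[[0,0,0],[0,0,0],[0,0,0],[0,0,0],[0,0,0]],"fingers":[-1,-1,-1,-1,-1]}'; python3 -m inch '{"delta_pos":[[0,0,0],[0,0,0]],"delta_rot":[[0,0,0],[0,0,0]],"fingers":[-1,-1]}'; python3 -c "
from h import *
goto(.467,-.2854,.105,-.597)"
```

```text
clock: 2.23
tool_pos: [0.4679, -0.2849, 0.1092]
tcp_rot: [3.141, 0.002, -0.598]
force: [-0.3, 0.4, 0.4]
width: 0.0882
clock: 2.4
tool_pos: [0.4701, -0.2857, 0.1122]
tcp_rot: [-3.141, -0.003, -0.597]
force: [-0.1, 0.4, -1.2]
width: 0.0881
t 2.4 tcp [ 0.4701 -0.2857  0.1122] rpy [-3.141e+00 -3.000e-03 -5.970e-01] F [-0.15  0.4  -1.23] w 0.0881
 dpos mm [-2.7  1.5  7.1] drot [-0.0002 -0.0033 -0.0005]
```

```bash
for i in 1 2 3; do python3 -m inch '{"delta_pos":[[0,0,0],[0,0,0]],"delta_rot":[[0,0,0],[0,0,0]],"fingers":[-1,-1]}'|grep -E "tool|force"; done; python3 -c "
from h import *
goto(.467,-.2854,.105,-.597)"
```

```text
tool_pos: [0.4698, -0.2851, 0.1115]
force: [0.6, 0.1, -0.2]
tool_pos: [0.4691, -0.2846, 0.1105]
force: [0.3, -0.9, -0.5]
tool_pos: [0.4689, -0.2844, 0.11]
force: [-0.1, -0.3, -0.1]
t 2.9 tcp [ 0.4689 -0.2844  0.11  ] rpy [ 3.142 -0.    -0.597] F [-0.11 -0.33 -0.09] w 0.0886
 dpos mm [-1.   1.9  5. ] drot [ 0.     -0.      0.0003]
```

```bash
cat >> h.py <<'E'
def avg(n):
    L=[]
    for i in range(n):
        ctrl.camera("top"); s=ctrl.observe(); L.append(np.r_[s["force"],s["effort"],s["tool_pos"]])
    L=np.array(L); print("t",round(float(s["clock"]),2),"F",L[:,:3].mean(0).round(3),"sd",L[:,:3].std(0).round(2),"\n eff",L[:,3:10].mean(0).round(3),"sd",L[:,3:10].std(0).round(3),"\n p",L[:,10:].mean(0).round(4),"last",L[-1,10:].round(4),"w",s["width"]); return L
E
python3 -m inch '{"delta_pos":[[-1,2,3],[-1,2,5],[-1,2,5],[-1,2,5],[-1,2,5]],"delta_rot":[[0,0,0],[0,0,0],[0,0,0],[0,0,0],[0,0,0]],"fingers":[-1,-1,-1,-1,-1]}'; python3 -c "
from h import *
avg(12)"
```

```text
clock: 3.32
tool_pos: [0.4669, -0.2855, 0.1048]
tcp_rot: [3.142, 0.0, -0.597]
force: [-0.7, -0.7, -0.1]
width: 0.088
t 3.92 F [ 0.049 -0.04   0.229] sd [0.5  0.36 0.63] 
 eff [ 4.0000e-03 -5.0873e+01  9.2000e-01 -1.8271e+01  6.0000e-03 -7.7000e-02
 -0.0000e+00] sd [0.009 0.031 0.004 0.018 0.    0.001 0.   ] 
 p [ 0.4669 -0.2855  0.105 ] last [ 0.4669 -0.2855  0.1049] w 0.08802889556843042
```

```bash
python3 -m inch '{"delta_pos":[[0,0,0],[0,0,0],[0,0,0],[0,0,0],[0,0,0]],"delta_rot":[[0,0,0],[0,0,0],[0,0,0],[0,0,0],[0,0,0]],"fingers":[1,1,1,1,1]}'; python3 -m inch '{"delta_pos":[[0,0,0],[0,0,0],[0,0,0],[0,0,0],[0,0,0]],"delta_rot":[[0,0,0],[0,0,0],[0,0,0],[0,0,0],[0,0,0]],"fingers":[1,1,1,1,1]}'; python3 -c "
from h import *
goto(.467,-.2854,.105,-.597)"
```

```text
clock: 4.33
tool_pos: [0.4669, -0.2855, 0.1049]
tcp_rot: [3.142, 0.0, -0.597]
force: [-0.0, -0.9, 0.6]
width: 0.0569
clock: 4.75
tool_pos: [0.4669, -0.2856, 0.1049]
tcp_rot: [3.142, 0.0, -0.597]
force: [-0.1, -0.7, 0.3]
width: 0.0238
t 4.75 tcp [ 0.4669 -0.2856  0.1049] rpy [ 3.142  0.    -0.597] F [-0.09 -0.66  0.3 ] w 0.0238
 dpos mm [ 0.  -0.2 -0.1] drot [0.     0.     0.0003]
```

Close fully, then lift slowly a little.

```bash
python3 -m inch '{"delta_pos":[[0,0,0],[0,0,0],[0,0,0],[0,0,0],[0,0,0]],"delta_rot":[[0,0,0],[0,0,0],[0,0,0],[0,0,0],[0,0,0]],"fingers":[1,1,1,1,1]}'; python3 -m inch '{"delta_pos":[[0,0,-3],[0,0,-8],[0,0,-15],[0,0,-25],[0,0,-35]],"delta_rot":[[0,0,0],[0,0,0],[0,0,0],[0,0,0],[0,0,0]],"fingers":[1,1,1,1,1]}'; python3 -m inch '{"delta_pos":[[0,0,-15],[0,0,-30],[0,0,-50],[0,0,-70],[0,0,-85]],"delta_rot":[[0,0,0],[0,0,0],[0,0,0],[0,0,0],[0,0,0]],"fingers":[1,1,1,1,1]}'; python3 -c "
from h import *
goto(.409,-.030,.256,.25)"
```

```text
clock: 5.17
tool_pos: [0.4668, -0.2857, 0.1049]
tcp_rot: [3.141, 0.0, -0.597]
force: [-0.8, -0.2, -0.7]
width: 0.0178
clock: 5.58
tool_pos: [0.4669, -0.2854, 0.1409]
tcp_rot: [-3.142, 0.0, -0.597]
force: [0.3, -0.3, -4.0]
width: 0.0182
clock: 6.0
tool_pos: [0.4674, -0.2858, 0.2276]
tcp_rot: [-3.141, -0.002, -0.597]
force: [0.6, -0.2, -4.4]
width: 0.0177
t 6.0 tcp [ 0.4674 -0.2858  0.2276] rpy [-3.141e+00 -2.000e-03 -5.970e-01] F [ 0.59 -0.25 -4.37] w 0.0177
 dpos mm [-192.  -178.8  -28.7] drot [ 7.000e-04 -2.300e-03 -8.467e-01]
```

```bash
python3 -m inch '{"delta_pos":[[-10,-10,-6],[-28,-26,-15],[-50,-46,-24],[-74,-68,-28],[-98,-90,-28]],"delta_rot":[[0,0,-0.06],[0,0,-0.15],[0,0,-0.25],[0,0,-0.35],[0,0,-0.45]],"fingers":[1,1,1,1,1]}';  python3 -c "
from h import *
goto(.420,-.027,.256,.249)"
```

```text
clock: 6.42
tool_pos: [0.4366, -0.1552, 0.2549]
tcp_rot: [3.141, -0.003, -0.143]
force: [1.0, 0.1, -4.1]
width: 0.0176
t 6.42 tcp [ 0.4366 -0.1552  0.2549] rpy [ 3.141e+00 -3.000e-03 -1.430e-01] F [ 0.98  0.05 -4.1 ] w 0.0176
 dpos mm [ -34.6 -124.5   -1.3] drot [ 0.0015 -0.0029 -0.3916]
```

```bash
python3 -m inch '{"delta_pos":[[-8,-28,-1],[-17,-60,-1],[-27,-90,-1],[-33,-112,-1],[-34,-120,-1]],"delta_rot":[[0,0,-0.1],[0,0,-0.2],[0,0,-0.29],[0,0,-0.35],[0,0,-0.37]],"fingers":[1,1,1,1,1]}'; python3 -m inch '{"delta_pos":[[0,0,0],[0,0,0],[0,0,0],[0,0,0]],"delta_rot":[[0,0,0],[0,0,0],[0,0,0],[0,0,0]],"fingers":[1,1,1,1]}'; python3 - <<'E'
from h import *
goto(.420,-.027,.256,.249)
d=cam("wrist"); im=d["image"]; cv2.imwrite("pics/w2.png",im); np.savez("w2",P=d["P"],im=im)
P=d["P"]; z=P[...,2]
k=(z>.265)&(z<.295)&(P[...,0]>.58)&(P[...,0]<.7)&(P[...,1]>.03); print("col",k.sum(), cv2.minAreaRect(np.float32(P[k][:,:2]*1000)) if k.sum()>5 else 0)
k=(z>.005)&(z<.02)&(P[...,0]>.5); print("foot",k.sum(),cv2.minAreaRect(np.float32(P[k][:,:2]*1000)))
k=(z>.2)&(z<.25)&(P[...,0]>.47)&(P[...,0]<.63)&(abs(P[...,1]-.03)<.07); q=P[k]; q=q[np.argsort(q[:,0])]; print(len(q)); 
for a in np.arange(.47,.63,.006):
    s=q[(q[:,0]>=a)&(q[:,0]<a+.006)]
    if len(s): print(s.mean(0).round(4),s[:,2].max().round(4),len(s))
E
```

```text
clock: 6.83
tool_pos: [0.4195, -0.0287, 0.255]
tcp_rot: [-3.141, -0.001, 0.231]
force: [-0.1, 0.9, -4.4]
width: 0.0179
clock: 7.17
tool_pos: [0.4204, -0.0338, 0.2541]
tcp_rot: [3.141, 0.0, 0.22]
force: [0.2, -0.8, -5.3]
width: 0.0174
t 7.17 tcp [ 0.4204 -0.0338  0.2541] rpy [3.141 0.    0.22 ] F [ 0.16 -0.78 -5.26] w 0.0174
 dpos mm [ 1.1 -6.7 -1.9] drot [ 0.0005  0.     -0.0288]
col 0 0
foot 3212 ((526.9464721679688, 73.56645965576172), (75.23574829101562, 165.2412109375), 12.490950584411621)
1884
[ 0.4819 -0.0093  0.2318] 0.2329 4
[ 0.4853 -0.0099  0.2337] 0.2363 223
[ 0.4909 -0.0087  0.2283] 0.2346 223
[ 0.497  -0.0069  0.2207] 0.2248 226
[ 0.503  -0.0053  0.219 ] 0.2213 226
[ 0.509  -0.0036  0.2191] 0.2219 246
[ 0.515  -0.002   0.2205] 0.2234 266
[ 5.210e-01 -3.000e-04  2.227e-01] 0.226 290
[0.5258 0.0006 0.2246] 0.2278 180
```

View pics/w2.png

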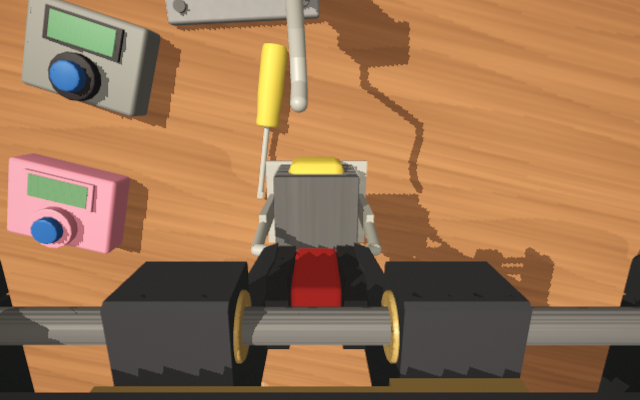

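The wrist view shows the hook tip at (299,103) straight ahead of the bail, with the grey readout's button at (70,75), the pink one left of centre, and the driver below and to the left. The seat is at about (0.5065, -0.0045, 0.220) with yaw 0.26.

```bash
python3 -m inch '{"delta_pos":[[0,-3,-2],[0,-6,-4],[0,-6,-4],[0,-6,-4],[0,-6,-4]],"delta_rot":[[0,0,-0.02],[0,0,-0.04],[0,0,-0.04],[0,0,-0.04],[0,0,-0.04]],"fingers":[1,1,1,1,1]}';python3 -m inch '{"delta_pos":[[0,0,0],[0,0,0],[0,0,0],[0,0,0],[0,0,0]],"delta_rot":[[0,0,0],[0,0,0],[0,0,0],[0,0,0],[0,0,0]],"fingers":[1,1,1,1,1]}'; python3 -c "
from h import *
goto(.5065,-.0045,.2575,.26)"
```

```text
clock: 7.63
tool_pos: [0.419, -0.0265, 0.258]
tcp_rot: [3.141, -0.0, 0.263]
force: [-0.7, -0.0, -3.9]
width: 0.0179
clock: 8.05
tool_pos: [0.419, -0.0265, 0.2579]
tcp_rot: [3.142, 0.0, 0.263]
force: [-0.1, 0.1, -5.0]
width: 0.0179
t 8.05 tcp [ 0.419  -0.0265  0.2579] rpy [3.142 0.    0.263] F [-0.14  0.13 -5.03] w 0.0179
 dpos mm [90.2  1.5  0.4] drot [0.     0.0001 0.0033]
```

```bash
python3 -m inch '{"delta_pos":[[4,0,0],[12,0,0],[22,1,0],[32,1,0],[42,1,0]],"delta_rot":[[0,0,0],[0,0,0],[0,0,0],[0,0,0],[0,0,0]],"fingers":[1,1,1,1,1]}';python3 -m inch '{"delta_pos":[[10,0,0],[20,0,0],[30,0,0],[39,0,0],[45,0,0]],"delta_rot":[[0,0,0],[0,0,0],[0,0,0],[0,0,0],[0,0,0]],"fingers":[1,1,1,1,1]}';python3 -m inch '{"delta_pos":[[2,0,0],[3,0,0],[3,0,0],[3,0,0],[3,0,0]],"delta_rot":[[0,0,0],[0,0,0],[0,0,0],[0,0,0],[0,0,0]],"fingers":[1,1,1,1,1]}'; python3 - <<'E'
from h import *
goto(.5065,-.0045,.2575,.26)
L=avg(12)
d=cam("scene"); im=d["image"]; cv2.imwrite("pics/s2.png",cv2.resize(im[110:240,250:400],None,fx=4,fy=4,interpolation=cv2.INTER_CUBIC))
E
```

```text
clock: 8.47
tool_pos: [0.4613, -0.0161, 0.2579]
tcp_rot: [-3.141, -0.0, 0.263]
force: [0.6, 0.6, -4.2]
width: 0.0175
clock: 8.88
tool_pos: [0.5045, -0.0044, 0.2579]
tcp_rot: [-3.141, -0.0, 0.264]
force: [-0.2, -0.2, -4.4]
width: 0.0179
clock: 9.3
tool_pos: [0.5058, -0.0043, 0.258]
tcp_rot: [3.141, 0.0, 0.263]
force: [0.1, -0.2, -4.5]
width: 0.0179
t 9.3 tcp [ 0.5058 -0.0043  0.258 ] rpy [3.141 0.    0.263] F [ 0.12 -0.21 -4.47] w 0.0179
 dpos mm [0.7 0.4 0.5] drot [0.0002 0.0003 0.003 ]
t 9.9 F [ 0.048  0.219 -4.391] sd [0.39 0.42 0.57] 
 eff [ 4.0000e-03 -4.3148e+01 -1.9500e+00 -2.5648e+01 -5.0000e-03 -7.3000e-02
  0.0000e+00] sd [0.012 0.046 0.003 0.008 0.    0.001 0.   ] 
 p [ 0.506  -0.0041  0.258 ] last [ 0.5062 -0.004   0.2579] w 0.017488487365304273
```

View pics/s2.png

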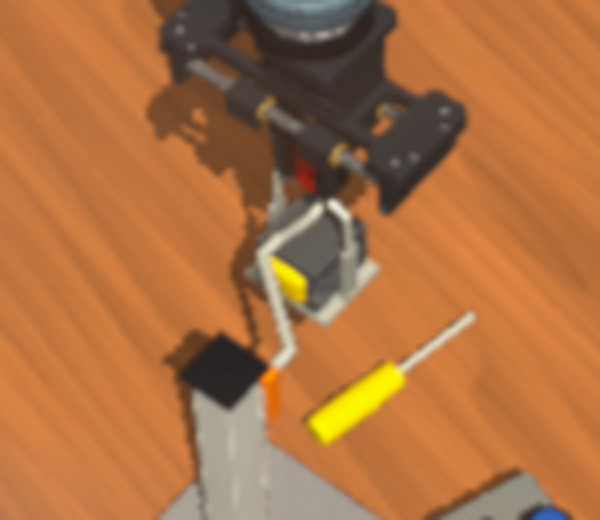

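The crop shows the hook wire running under the bail's peak at about (325,205), with the bail ahead of the core and the driver clear to the lower right. I'll lower slowly.

```bash
python3 -m inch '{"delta_pos":[[0,0,2],[0,0,5],[0,0,9],[0,0,13],[0,0,17]],"delta_rot":[[0,0,0],[0,0,0],[0,0,0],[0,0,0],[0,0,0]],"fingers":[1,1,1,1,1]}';python3 -m inch '{"delta_pos":[[0,0,3],[0,0,5],[0,0,7],[0,0,9],[0,0,11]],"delta_rot":[[0,0,0],[0,0,0],[0,0,0],[0,0,0],[0,0,0]],"fingers":[1,1,1,1,1]}';for i in 1 2 3; do python3 -m inch '{"delta_pos":[[0,0,2],[0,0,4],[0,0,6],[0,0,8],[0,0,10]],"delta_rot":[[0,0,0],[0,0,0],[0,0,0],[0,0,0],[0,0,0]],"fingers":[1,1,1,1,1]}'|grep -E "pos|force"; done; python3 - <<'E'
from h import *
avg(6)
E
```

```text
clock: 10.37
tool_pos: [0.506, -0.0041, 0.2403]
tcp_rot: [-3.141, 0.0, 0.263]
force: [0.4, -0.0, -5.7]
width: 0.0179
clock: 10.78
tool_pos: [0.5063, -0.004, 0.2298]
tcp_rot: [3.142, -0.0, 0.263]
force: [0.2, 0.3, -5.0]
width: 0.0177
tool_pos: [0.5062, -0.004, 0.2198]
force: [0.4, 0.0, -2.7]
tool_pos: [0.5062, -0.004, 0.2098]
force: [0.5, 1.3, -2.7]
tool_pos: [0.5062, -0.004, 0.1998]
force: [-0.2, -0.3, -1.4]
t 12.33 F [-0.064  0.15  -2.223] sd [0.35 0.51 0.66] 
 eff [-3.6000e-02 -4.4270e+01 -2.2260e+00 -2.2457e+01 -2.1000e-02 -6.5000e-02
 -3.0000e-03] sd [0.006 0.401 0.038 0.091 0.023 0.11  0.006] 
 p [ 0.5061 -0.0041  0.1998] last [ 0.5062 -0.0041  0.2   ] w 0.01736310603798076
```

```bash
for i in 1 2 ; do python3 -m inch '{"delta_pos":[[0,0,2],[0,0,5],[0,0,8],[0,0,11],[0,0,13]],"delta_rot":[[0,0,0],[0,0,0],[0,0,0],[0,0,0],[0,0,0]],"fingers":[1,1,1,1,1]}'|grep -E "pos|force"; done; python3 -m inch '{"delta_pos":[[0,0,1],[0,0,2],[0,0,3],[0,0,4],[0,0,4]],"delta_rot":[[0,0,0],[0,0,0],[0,0,0],[0,0,0],[0,0,0]],"fingers":[1,1,1,1,1]}'|grep -E "pos|force"; python3 - <<'E'
from h import *
avg(25)
E
```

```text
tool_pos: [0.5062, -0.0041, 0.1865]
force: [0.6, -0.3, -0.8]
tool_pos: [0.5062, -0.0041, 0.1736]
force: [-0.8, -0.8, -0.1]
tool_pos: [0.5062, -0.0041, 0.1699]
force: [-0.5, -1.0, 0.2]
t 14.83 F [-0.135 -0.7   -0.309] sd [0.46 0.46 0.47] 
 eff [ -0.308 -44.39   -2.562 -20.463  -0.153  -0.124   0.   ] sd [0.019 0.024 0.025 0.066 0.017 0.035 0.001] 
 p [ 0.5062 -0.0041  0.17  ] last [ 0.5062 -0.0041  0.1699] w 0.017848148237469493
```

```bash
python3 -m inch '{"delta_pos":[[0,0,1],[0,0,2],[0,0.5,3],[0,1,4],[0,1,4]],"delta_rot":[[0,0,0],[0,0,0],[0,0,0],[0,0,0],[0,0,0]],"fingers":[1,1,1,1,1]}'|grep -E "pos|force"; python3 - <<'E'
from h import *
avg(25)
d=cam("scene"); im=d["image"]; cv2.imwrite("pics/s3.png",cv2.resize(im[110:240,250:400],None,fx=4,fy=4,interpolation=cv2.INTER_CUBIC))
E
```

```text
tool_pos: [0.5064, -0.0048, 0.1657]
force: [0.1, -0.3, 0.2]
t 16.5 F [0.126 0.55  0.165] sd [0.44 0.35 0.53] 
 eff [ 3.7000e-01 -4.4474e+01 -1.8400e+00 -2.0078e+01  1.5400e-01  1.4000e-02
 -1.0000e-03] sd [0.07  0.028 0.074 0.053 0.028 0.037 0.001] 
 p [ 0.5064 -0.0049  0.1659] last [ 0.5064 -0.005   0.1659] w 0.017494454304531084
```

View pics/s3.png

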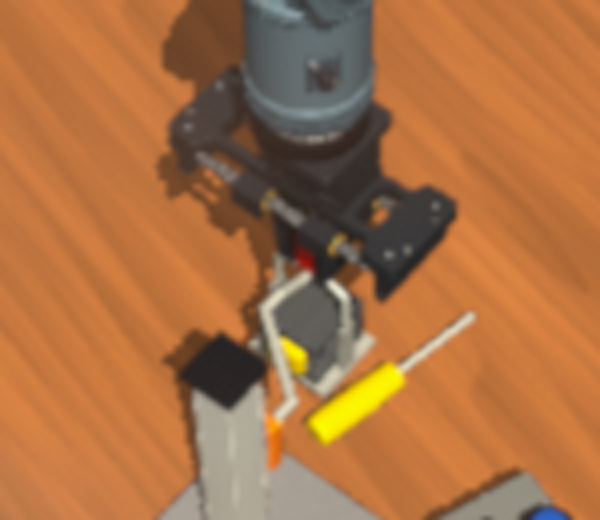

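The hook has dipped with the transformer seated at (325,275), and the driver is clear. The vertical force is near balance (+0.17 N), so I'll trim 1 mm up and 0.5 mm sideways and then release.

```bash
python3 -m inch '{"delta_pos":[[0,-0.2,-0.5],[0,-0.5,-1],[0,-0.5,-1],[0,-0.5,-1],[0,-0.5,-1]],"delta_rot":[[0,0,0],[0,0,0],[0,0,0],[0,0,0],[0,0,0]],"fingers":[1,1,1,1,1]}'|grep -E "pos|force"; python3 - <<'E'
from h import *
avg(16)
E
```

```text
tool_pos: [0.5064, -0.0049, 0.167]
force: [0.6, -1.0, -0.2]
t 17.77 F [ 1.125 -2.365 -0.006] sd [0.62 0.72 0.47] 
 eff [ -1.183 -44.167  -3.513 -19.516  -0.623   0.162   0.   ] sd [0.281 0.055 0.304 0.094 0.139 0.015 0.   ] 
 p [ 0.5064 -0.0048  0.167 ] last [ 0.5063 -0.0047  0.167 ] w 0.017864753128263747
```

```bash
python3 -m inch '{"delta_pos":[[0,0.2,0],[0,0.4,0],[0,0.4,0]],"delta_rot":[[0,0,0],[0,0,0],[0,0,0]],"fingers":[1,1,1]}'|grep -E "pos|force"; python3 - <<'E'
from h import *
L=avg(10); print(L[:,3].round(2)); L=avg(10); print(L[:,3].round(2),ctrl.observe()["wrist_torque"])
E
```

```text
tool_pos: [0.5064, -0.0048, 0.1669]
force: [0.9, -2.5, -0.6]
t 18.52 F [ 1.389 -2.179  0.229] sd [0.37 0.48 0.31] 
 eff [ -1.106 -44.168  -3.439 -19.487  -0.594   0.184   0.   ] sd [0.053 0.007 0.06  0.009 0.027 0.001 0.001] 
 p [ 0.5064 -0.0048  0.1669] last [ 0.5064 -0.0048  0.1669] w 0.017618304635577814
[-1.19 -1.17 -1.15 -1.14 -1.12 -1.1  -1.08 -1.06 -1.04 -1.02]
t 19.02 F [ 1.135 -2.075  0.013] sd [0.36 0.54 0.53] 
 eff [-9.3300e-01 -4.4191e+01 -3.2510e+00 -1.9515e+01 -5.1100e-01  1.8900e-01
 -1.0000e-03] sd [0.044 0.006 0.047 0.007 0.021 0.001 0.   ] 
 p [ 0.5064 -0.0048  0.1669] last [ 0.5064 -0.0049  0.1669] w 0.017775857398801144
[-1.   -0.99 -0.97 -0.95 -0.94 -0.92 -0.91 -0.89 -0.88 -0.87] [-0.44766348 -0.27137855 -0.04847698]
```

```bash
python3 -m inch '{"delta_pos":[[0,0.3,0],[0,0.6,0],[0,0.6,0]],"delta_rot":[[0,0,0],[0,0,0],[0,0,0]],"fingers":[1,1,1]}'|grep -E "pos|force"; python3 - <<'E'
from h import *
L=avg(10); print(L[:,3].round(2))
E
```

```text
tool_pos: [0.5064, -0.005, 0.1669]
force: [0.1, 1.5, -0.1]
t 19.77 F [0.31  0.942 0.049] sd [0.41 0.59 0.65] 
 eff [ 4.5100e-01 -4.4433e+01 -1.7650e+00 -1.9933e+01  1.6800e-01  1.3500e-01
 -1.0000e-03] sd [0.124 0.031 0.14  0.062 0.069 0.017 0.002] 
 p [ 0.5064 -0.0051  0.1669] last [ 0.5064 -0.0053  0.1669] w 0.017991238362293292
[0.22 0.31 0.39 0.42 0.39 0.51 0.51 0.53 0.59 0.65]
```

```bash
python3 -m inch '{"delta_pos":[[0,-0.3,0],[0,-0.3,0]],"delta_rot":[[0,0,0],[0,0,0]],"fingers":[1,1]}'|grep -E "pos|force"; python3 - <<'E'
from h import *
L=avg(6); print(L[:,3].round(2))
E
```

```text
tool_pos: [0.5065, -0.0053, 0.1669]
force: [0.0, -0.2, 0.2]
t 20.23 F [ 0.186  0.335 -0.309] sd [0.56 0.6  0.4 ] 
 eff [ 2.8200e-01 -4.4436e+01 -1.9310e+00 -1.9981e+01  1.0400e-01  9.3000e-02
 -2.0000e-03] sd [0.018 0.001 0.021 0.007 0.011 0.005 0.002] 
 p [ 0.5064 -0.0053  0.1669] last [ 0.5064 -0.0052  0.1669] w 0.017740427007896315
[0.3  0.3  0.29 0.28 0.27 0.25]
```

Small residuals in every axis. I'm releasing while holding position.

```bash
python3 -m inch '{"delta_pos":[[0,0,0],[0,0,0],[0,0,0],[0,0,0],[0,0,0]],"delta_rot":[[0,0,0],[0,0,0],[0,0,0],[0,0,0],[0,0,0]],"fingers":[-1,-1,-1,-1,-1]}'; python3 -m inch '{"delta_pos":[[0,0,0],[0,0,0],[0,0,0],[0,0,0],[0,0,0]],"delta_rot":[[0,0,0],[0,0,0],[0,0,0],[0,0,0],[0,0,0]],"fingers":[-1,-1,-1,-1,-1]}';  python3 - <<'E'
from h import *
goto(.5064,-.005,.25,.263)
d=cam("wrist"); cv2.imwrite("pics/w3.png",d["image"]); P=d["P"]; im=d["image"]
hsv=cv2.cvtColor(im,cv2.COLOR_BGR2HSV); H=hsv[...,0].astype(int)
m=((H<6)|(H>174))&(hsv[...,1]>150)&(hsv[...,2]>60)
q=P[m]; q=q[q[:,2]>.1]; print(len(q), q.mean(0),q.max(0),q.min(0))
E
```

```text
clock: 20.65
tool_pos: [0.5064, -0.0053, 0.1669]
tcp_rot: [3.142, 0.0, 0.263]
force: [0.1, 0.2, -0.2]
width: 0.0491
clock: 21.07
tool_pos: [0.5065, -0.0052, 0.167]
tcp_rot: [3.142, -0.0, 0.263]
force: [0.3, 0.0, 0.3]
width: 0.0824
t 21.07 tcp [ 0.5065 -0.0052  0.167 ] rpy [ 3.142 -0.     0.263] F [0.29 0.03 0.3 ] w 0.0824
 dpos mm [ -0.   -0.2 -83. ] drot [ 0.     -0.      0.0003]
2614 [ 0.51201303 -0.00210893  0.19184298] [0.53263376 0.00822553 0.24429755] [ 0.50449584 -0.01191586  0.16455063]
```

View pics/w3.png

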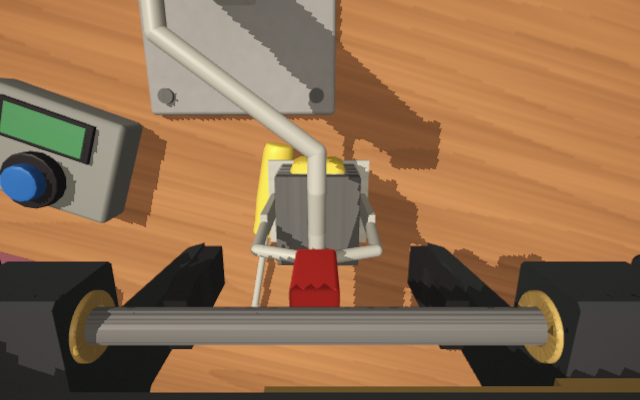

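The wrist view shows the transformer hanging centred on the hook wire, the tab at (315,278) and the fingers open and clear on both sides. I'll lift away and go to the button at about (0.4625, 0.208).

```bash
python3 -m inch '{"delta_pos":[[0,0,-4],[0,0,-15],[0,0,-35],[0,0,-60],[0,0,-90]],"delta_rot":[[0,0,0],[0,0,0],[0,0,0],[0,0,0],[0,0,0]],"fingers":[-1,-1,-1,-1,-1]}'; python3 -m inch '{"delta_pos":[[0,0,-20],[0,-5,-35],[-4,-30,-40],[-8,-60,-40],[-12,-90,-40]],"delta_rot":[[0,0,0],[0,0,0],[0,0,0],[0,0,0],[0,0,0]],"fingers":[-1,-1,1,1,1]}'; python3 - <<'E'
from h import *
goto(.4625,.208,.15,.263)
d=cam("scene"); im=d["image"]; P=d["P"]
hsv=cv2.cvtColor(im,cv2.COLOR_BGR2HSV); H=hsv[...,0].astype(int)
m=((H<6)|(H>174))&(hsv[...,1]>150)&(hsv[...,2]>60)&(abs(P[...,0]-.506)<.04)&(abs(P[...,1])<.04)&(P[...,2]>.1)
q=P[m];print("tab",len(q),q.mean(0),q.max(0))
E
```

```text
clock: 21.53
tool_pos: [0.5056, -0.0051, 0.2579]
tcp_rot: [-3.141, 0.002, 0.264]
force: [0.7, 0.1, -0.0]
width: 0.0879
clock: 21.95
tool_pos: [0.4714, 0.0792, 0.2986]
tcp_rot: [3.141, -0.002, 0.262]
force: [1.3, -0.6, -0.2]
width: 0.0704
t 21.95 tcp [0.4714 0.0792 0.2986] rpy [ 3.141e+00 -2.000e-03  2.620e-01] F [ 1.25 -0.55 -0.17] w 0.0704
 dpos mm [  24.3 -126.8  148.6] drot [ 0.0004 -0.0023 -0.0014]
tab 67 [ 0.51112447 -0.00118259  0.18827953] [0.51759366 0.00604157 0.20410924]
```

```bash
python3 -m inch '{"delta_pos":[[5,-28,10],[10,-56,30],[15,-84,55],[20,-110,80],[24,-127,95]],"delta_rot":[[0,0,0],[0,0,0],[0,0,0],[0,0,0],[0,0,0]],"fingers":[1,1,1,1,1]}'; python3 -m inch '{"delta_pos":[[0,0,30],[0,0,40],[0,0,40],[0,0,40],[0,0,40]],"delta_rot":[[0,0,0],[0,0,0],[0,0,0],[0,0,0],[0,0,0]],"fingers":[1,1,1,1,1]}'; python3 - <<'E'
from h import *
d=cam("wrist"); cv2.imwrite("pics/w4.png",d["image"]); P=d["P"]; im=d["image"]
hsv=cv2.cvtColor(im,cv2.COLOR_BGR2HSV); H=hsv[...,0].astype(int)
m=(H>100)&(H<125)&(hsv[...,1]>140)&(abs(P[...,0]-.4625)<.03)&(abs(P[...,1]-.208)<.03)
q=P[m]; print("btn",len(q)); zt=np.percentile(q[:,2],90); t=q[q[:,2]>zt-.003]; print(zt,t.mean(0),cv2.minEnclosingCircle(np.float32(t[:,:2])))
d=cam("scene"); P=d["P"]; hsv=cv2.cvtColor(d["image"],cv2.COLOR_BGR2HSV); H=hsv[...,0].astype(int)
m=(H>100)&(H<125)&(hsv[...,1]>140)&(abs(P[...,0]-.4625)<.03)&(abs(P[...,1]-.208)<.03); print("scene btn z",P[m].mean(0) if m.any() else None,P[m].max(0) if m.any() else None)
goto(.4625,.208,.10,.263)
E
```

```text
clock: 22.42
tool_pos: [0.4602, 0.2098, 0.2008]
tcp_rot: [-3.141, 0.001, 0.266]
force: [-0.4, -0.6, -0.1]
width: 0.0331
clock: 22.83
tool_pos: [0.4627, 0.2071, 0.1635]
tcp_rot: [3.141, -0.002, 0.262]
force: [0.7, -0.3, 0.2]
width: 0.0005
btn 1111
0.05767686744112918 [0.46141746 0.2100819  0.0568101 ] ((0.46096184849739075, 0.2101590633392334), 0.013730588369071484)
scene btn z [0.46420101 0.21043126 0.05444215] [0.47844931 0.2210522  0.06060991]
t 22.93 tcp [0.4627 0.2072 0.1635] rpy [-3.142e+00 -3.000e-03  2.620e-01] F [0.83 0.78 0.11] w 0.0
 dpos mm [-0.2 -0.8 63.5] drot [-0.     -0.0027 -0.0009]
```

View pics/w4.png

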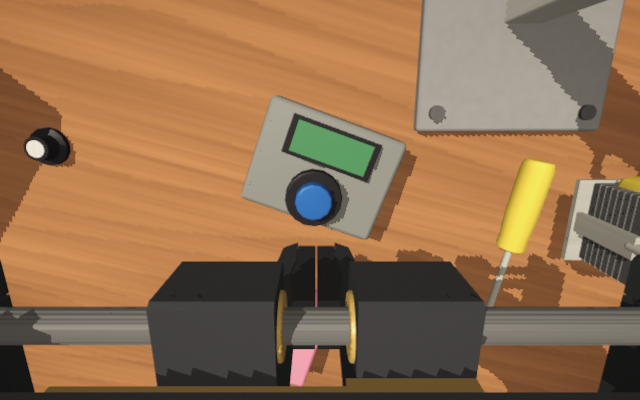

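The wrist view shows the grey readout's blue button at (313,201) with the shut fingertips behind it. The button's top centre is about (0.462, 0.209, 0.057). I'll descend to just above it and check that the hook is still.

```bash
python3 -m inch '{"delta_pos":[[0,-2,20],[0,-2,45],[0,-2,70],[0,-2,83],[0,-2,88]],"delta_rot":[[0,0,0],[0,0,0],[0,0,0],[0,0,0],[0,0,0]],"fingers":[1,1,1,1,1]}'; python3 -m inch '{"delta_pos":[[0,0,0],[0,0,0],[0,0,0],[0,0,0],[0,0,0]],"delta_rot":[[0,0,0],[0,0,0],[0,0,0],[0,0,0],[0,0,0]],"fingers":[1,1,1,1,1]}'; python3 - <<'E'
from h import *
for i in range(14):
    d=cam("scene"); P=d["P"]; hsv=cv2.cvtColor(d["image"],cv2.COLOR_BGR2HSV); H=hsv[...,0].astype(int)
    m=((H<6)|(H>174))&(hsv[...,1]>150)&(hsv[...,2]>60)&(abs(P[...,0]-.506)<.04)&(abs(P[...,1])<.04)&(P[...,2]>.1)
    v,u=np.nonzero(m); print(m.sum(),u.mean().round(2),v.mean().round(2),P[m].mean(0).round(4))
goto(.462,.209,.05,.263)
E
```

```text
clock: 23.35
tool_pos: [0.4606, 0.2087, 0.073]
tcp_rot: [3.141, 0.002, 0.263]
force: [-1.4, -1.5, 0.4]
width: 0.0008
clock: 23.77
tool_pos: [0.4617, 0.2096, 0.0748]
tcp_rot: [-3.141, -0.002, 0.263]
force: [-0.0, 0.6, -0.5]
width: 0.0003
67 327.28 171.18 [ 0.5112 -0.0011  0.188 ]
68 327.32 171.12 [ 0.5112 -0.0009  0.1885]
67 327.28 171.07 [ 0.5111 -0.0013  0.1882]
66 327.41 171.12 [ 0.5109 -0.0009  0.1882]
68 327.32 171.12 [ 0.5112 -0.001   0.1884]
67 327.33 171.19 [ 0.5112 -0.001   0.188 ]
68 327.32 171.12 [ 0.5113 -0.0009  0.1885]
68 327.32 171.12 [ 0.5111 -0.0011  0.1882]
68 327.32 171.12 [ 0.5111 -0.0012  0.1881]
68 327.32 171.12 [ 0.511  -0.0012  0.1879]
68 327.32 171.12 [ 0.5111 -0.0011  0.1882]
68 327.32 171.12 [ 0.5112 -0.0009  0.1884]
68 327.32 171.12 [ 0.511  -0.0012  0.188 ]
66 327.3 171.05 [ 0.5112 -0.0011  0.1886]
t 24.47 tcp [0.461  0.2094 0.0739] rpy [3.142 0.    0.263] F [-0.86 -0.41  0.43] w 0.0005
 dpos mm [ 0.9  0.6 23.9] drot [0.     0.0001 0.0003]
```

The transformer is still. Pressing.

```bash
python3 -m inch '{"delta_pos":[[1,0.5,6],[1,0.5,12],[1,0.5,17],[1,0.5,20],[1,0.5,22]],"delta_rot":[[0,0,0],[0,0,0],[0,0,0],[0,0,0],[0,0,0]],"fingers":[1,1,1,1,1]}'; python3 -m inch '{"delta_pos":[[0,0,1],[0,0,2],[0,0,2],[0,0,2]],"delta_rot":[[0,0,0],[0,0,0],[0,0,0],[0,0,0]],"fingers":[1,1,1,1]}'
```

```text
clock: 24.88
tool_pos: [0.4621, 0.209, 0.0514]
tcp_rot: [3.141, 0.001, 0.263]
force: [0.0, -0.4, 5.9]
width: 0.0002
clock: 25.22
tool_pos: [0.4622, 0.209, 0.0512]
tcp_rot: [3.141, -0.0, 0.263]
force: [-4.5, -3.5, 20.4]
width: 0.0001
```

It has bottomed at 0.0512 m with 20 N. I'll let it up smoothly.

```bash
python3 -m inch '{"delta_pos":[[0,0,-4],[0,0,-10],[0,0,-25],[0,0,-50],[0,0,-85]],"delta_rot":[[0,0,0],[0,0,0],[0,0,0],[0,0,0],[0,0,0]],"fingers":[1,1,1,1,1]}'; python3 -m inch '{"delta_pos":[[0,0,-20],[0,0,-30],[0,0,-30],[0,0,-30],[0,0,-30]],"delta_rot":[[0,0,0],[0,0,0],[0,0,0],[0,0,0],[0,0,0]],"fingers":[1,1,1,1,1]}'; python3 - <<'E'
from h import *
for i in range(4):
    d=cam("scene"); P=d["P"]; hsv=cv2.cvtColor(d["image"],cv2.COLOR_BGR2HSV); H=hsv[...,0].astype(int)
    m=((H<6)|(H>174))&(hsv[...,1]>150)&(hsv[...,2]>60)&(abs(P[...,0]-.506)<.04)&(abs(P[...,1])<.04)&(P[...,2]>.1)
    v,u=np.nonzero(m); print(m.sum(),u.mean().round(2),v.mean().round(2),P[m].mean(0).round(4))
cv2.imwrite("pics/s5.png",d["image"])
d=cam("wrist"); P=d["P"]; hsv=cv2.cvtColor(d["image"],cv2.COLOR_BGR2HSV); H=hsv[...,0].astype(int)
m=(H>100)&(H<125)&(hsv[...,1]>140)&(abs(P[...,0]-.4625)<.03)&(abs(P[...,1]-.208)<.03); q=P[m]; print("btn z",len(q),np.percentile(q[:,2],90))
goto(.46,.209,.2,.263)
E
```

```text
clock: 25.63
tool_pos: [0.4602, 0.2084, 0.134]
tcp_rot: [3.141, 0.005, 0.264]
force: [0.2, -0.1, 0.4]
width: 0.0003
clock: 26.05
tool_pos: [0.4612, 0.2086, 0.1634]
tcp_rot: [3.141, 0.003, 0.263]
force: [-0.2, -0.6, -1.0]
width: 0.0004
68 327.32 171.12 [ 0.5111 -0.0011  0.1882]
68 327.32 171.12 [ 0.5111 -0.0011  0.1882]
68 327.32 171.12 [ 0.5112 -0.0009  0.1885]
68 327.32 171.12 [ 0.5111 -0.0011  0.1881]
btn z 1114 0.05770042999974608
t 26.3 tcp [0.4617 0.209  0.164 ] rpy [3.141e+00 2.000e-03 2.630e-01] F [0.3  0.36 0.12] w 0.0003
 dpos mm [ -1.7  -0.4 -36. ] drot [0.0001 0.0017 0.0004]
```

View pics/s5.png

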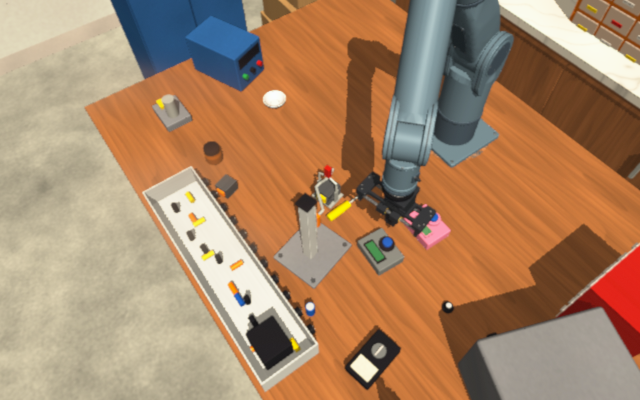

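The transformer hangs still at (327,180), the button is back up at (387,243), and the bystanders are where they were.

```bash
python3 -c "
from workcell import ctrl
print(ctrl.job_done())"
```

```text
the job is handed in; nothing more can be done
None
```

I hung the transformer by its bail in the hook's seat, pressed the blue hold button once, and handed the job in at about 26 s of the 72 s allowed. No verdict was reported.

- **Hanging:** I lowered it onto the hook at no more than about 0.04 m/s and let go with the vertical wrist force near zero. The average readings before release scattered between -0.3 and +0.2 N. The hook dipped about 63 mm, which puts the weight at roughly 4.5 N.
- **Stillness:** The tab stayed within about 0.1 pixel over 14 frames before the press. Afterwards it was in the same place.
- **Button:** It went down about 6.5 mm to its stop, where the force reached 20 N. It came back up to its starting height of 57.7 mm.
- **Bystanders:** In the last picture the other things on the bench look unmoved. I judged that by eye and did not measure it.

**Checks that disagreed:** While still gripped, the bail pushed sideways against the hook with up to about 2.6 N. I trimmed that to about 0.3 N before letting go. I had no direct reading of the hook's speed, so its smooth motion is inferred from the commanded lowering and the still pictures.

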